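Gauge the depth of a blind bore in a microscope tube

ROBOT

A 6-joint arm with a two-finger parallel gripper is mounted at the origin on the work surface. World frame = base frame: x ahead of the robot, y to its left, z up, the work surface at z = 0. Lengths are in m, angles in degrees, forces in N, time in s.
With the tool pointing down it reaches from about 0.375 to 0.9 m from the base axis. Payload 3.1 kg.
Tool frame: the origin (TCP) lies midway between the tips of the shut fingers; the grasp point (between the pads) lies bot.hold_point_z behind it (bot.hold_point_z is the distance from the TCP to the grasp point, in m); z points along the fingers, y is the direction in which the jaws open and shut (so a half turn about z gives the same grasp; the last joint's range is limited). The gripper opens to 87 mm and grips with 3 to 60 N. Pads are 19 mm wide; open, the fingers measure 117 mm over their backs; the gripper's body (75 mm by 190 mm) begins 51 mm behind the grasp point.
Start: joints at [-75.086, 30.224, 82.088, -0, 67.689, -10.227], TCP at [0.266, -0.566, 0.223] pointing down, gripper open.
Joint ranges: [-176.69, 176.69], [-43.24, 126.21], [12.49, 139.97], [-82, 262], [0, 151.66], [-163.58, 163.58]. Speed limits (degrees/s): [159.86, 159.86, 180, 180, 180, 180].

INTERFACE

Orientations are given as a 3x3 rotation matrix whose columns are the frame's x, y, z axes.
In Python, from rig import bot, vision, hand_in gives the robot as it stands. The module is installed in compiled form; this text tells all that it offers.
- The arm moves only by the shell command python3 -m handwheel 'ROWS'. ROWS is JSON, a list of rows, each an object of numbers: "hand": the gripper's target within -1 to 1 (fully open at 1, half-way at 0, shut at -1); "dx", "dy", "dz": the shift along the world's x, y, z in cm; "wx", "wy", "wz": the turn, a rotation vector about the world's x, y, z in rad. In form: [{"hand": .., "dx": .., "dy": .., "dz": .., "wx": .., "wy": .., "wz": ..}, ...]. A call has 1 to 10 rows; each row shifts and turns the commanded pose from where the row before left it; what a row does not reach is not made up. A row lasts 1/10 s, in which the tool goes at most 50 mm and 8.59 degrees, less where a joint would pass 70% of its speed; a pose out of reach is approached as far as the arm can. A call with a gripper value outside its range is refused whole. The fingers move at their own pace and stop on an object; the grip force is fixed at half the most. Time passes only in rows, so rows that do not move let the fingers close. It gives the time, the measured TCP pose, the force and the opening at its end, in the units of the state.
- bot.read_state(): the state, without advancing time (a new reading comes with each control period).
- vision.capture(name): name is "scene" or "top" or "wrist"; returns (picture, depth): 400x640x3 uint8, red, green, blue; 400x640 float32, m along the optical axis (not along the pixel's ray), 0 where there is no reading.
- vision.get_calibration(name): a dict with "fx", "fy", "cx", "cy" (pixels), "rvec" (rotation vector, rad) and "tvec" (3), from world to camera coordinates, as OpenCV has them. Camera axes: x right, y down, z forward; pixel columns grow to the right and rows downward; lengths in m; the calibration is good to about 2 mm. A picture is of the moment at which its call begins: read the wrist's pose just before it. get_calibration takes no time and is no camera call; for the wrist camera it gives the pose at the moment of the call.
- hand_in(): hands the job in, once; it reports no verdict.
The state is a dict: "time_s": time; "joint_positions": joint angles; "qvel": joint speeds; "tau": joint torques, N m; "position": TCP position; "tcp_rot": TCP orientation; "force": force on the tool from outside, world axes, zero at the start; "moment": the same for the moment, N m; "opening": opening from 0.0 (shut) to 1.0 (fully open).
Only numpy, scipy, OpenCV 4.12 (cv2) and the standard library are available. Lean on these libraries where they do the work, as an engineer would, in place of code of your own. Each camera call takes 0.05 s, during which the arm holds its last target.

TASK

On the depth gauge, push the probe rod into the clamped tube by its knob until it bottoms in the blind bore. Then slide the pointer along its rail until its tip is level with the ring on the rod, and let go, leaving the rod fully home and everything else on the bench where it is.

Things in the scene. Friction and masses are not known exactly. Their poses are not given: they have to be found in the camera images.
- gauge: bore-depth gauge fixed to the table: grey base plate 170 x 400 x 15 mm (x -110 to 60, y -200 to 200). Origin on the table under the probe's axis (x 0, z 55 mm). +y is the push direction (about the robot's left, within 0.3 rad); +x points away from the robot. A guide 32 mm wide, up to z 70 mm, stands at y -24 to 0. The pointer's rail lies at x -78, y -137 to 77, top z 31 mm.
- bore_mouth (a point): centre of the open end of the aluminium tube (40 mm across, 120 mm long, bore 17 mm) clamped on the gauge; the tube runs from here along the gauge's +y. Two clamps over it reach 87 mm above the table.
- probe (a joint): slide of the steel probe rod (12 mm thick) into the bore along the gauge's +y, in m; grows as pushed in; starts at 0 to 0.012 with its tip already in the tube. It drags with about 4 N (plus 8 N s/m), stays where it is left, and stops dead when it bottoms, at 0.025 to 0.070, different at each start and not visible from outside. A push of 12 to 20 N tells the bottom clearly.
- knob_face (a point): centre of the flat outer (-y) face of the black knob at the rod's rear end; the knob is 32 mm across and 14 mm long (it lies on the +y side of this point), 55 mm above the table; behind it is 30 mm or more of base plate and then free table. Push here along +y. Turned like the gauge.
- probe_tip (a point): front end of the probe rod, hidden in the tube, 239 mm along +y from knob_face.
- ring (a point): the mark: centre of the dark steel ring round the rod (30 mm across, 6 mm wide), 54 mm along +y from knob_face; moves with the rod; axes like the gauge's.
- bore_bottom (a point): centre of the bore's bottom, hidden in the tube; the rod is home when probe_tip reaches it along the gauge's y. Axes like the gauge's.
- pointer (a joint): slide of the pointer along its rail, along the gauge's +y, in m; range -0.115 to 0.062, starts at -0.015 to 0.045; the tip is at this y in the gauge's frame. Drags with about 2.5 N and stays where it is left.
- pointer_tip (a point): end of the pointer's flat steel tongue, 23 mm short of the rod's axis on the robot's side, 46 mm above the table. It reads level with the ring when both have the same y in the gauge's frame.
- pointer_grip (a point): centre of the grip part of the pointer's upright black fin, 76 mm above the table and 78 mm from the rod's axis on the robot's side. The fin is 12 mm thick along the gauge's y, 22 mm along x, and stands from z 48 to 92 mm on a 34 x 26 mm dark slide; pinch it from above across its 12 mm.
- eyepiece: loose bystander: black microscope eyepiece standing on end, 36 mm wide, 48 mm tall; origin at the centre of its underside
- objective: loose bystander: small steel microscope objective standing nose up, 24 mm wide, 44 mm tall; origin at the centre of its underside
- driver: loose bystander: black-handled screwdriver lying on the table on the robot's side of the gauge, about 200 mm long
- cleaner: loose bystander: white bottle, 52 mm wide, 120 mm tall; origin at the centre of its underside
- partstray: loose bystander: grey divided tray, 120 x 170 x 28 mm; origin at the centre of its underside
- dish: loose bystander: glass dish 90 mm wide, 16 mm tall; origin at the centre of its underside
- slidebox: loose bystander: shut black slide box, 100 x 85 x 34 mm; origin at the centre of its underside

How it is judged:
By the outcome, as a careful person would: the job done as asked, in the order asked, and still so for the second after the job is handed in, with the robot touching nothing.
It also fails if it takes over 48 s, if anything falls off the work surface, if the arm or the gripper's body presses on something with over 40 N, if the wrist force passes 120 N, or if a joint passes its speed limit or range.

## Working session

There is one attempt and no reset: what is moved stays moved. The work goes in short steps, Python scripts to look and compute and a shell command to move; the robot and the scene stay as the last step left them, time stands still between calls to the robot, and variables do not carry over. Pictures are saved under pics/ and viewed, and the job is handed in when it is done.

```bash
mkdir -p pics; cat > h.py <<'E'
import numpy as np, cv2
from rig import bot, vision
def cal(n):
    c=vision.get_calibration(n); R=cv2.Rodrigues(np.array(c['rvec'],float))[0]; return c,R,np.array(c['tvec'],float).ravel()
def proj(n,P,C=None):
    c,R,t=C or cal(n); p=(R@np.atleast_2d(P).T).T+t
    return np.c_[c['fx']*p[:,0]/p[:,2]+c['cx'],c['fy']*p[:,1]/p[:,2]+c['cy']]
def cloud(n,d,C=None):
    c,R,t=C or cal(n); v,u=np.indices(d.shape); 
    p=np.stack([(u-c['cx'])/c['fx']*d,(v-c['cy'])/c['fy']*d,d],-1)
    w=(p-t)@R; w[d<=0]=np.nan; return w
E
python3 - <<'E'
from h import *
print(bot.read_state(), bot.hold_point_z)
for n in ['scene','top']:
    p,d=vision.capture(n); np.save(f'{n}0.npy',d); cv2.imwrite(f'pics/{n}0.png',p[...,::-1])
    c,R,t=cal(n); print(n,c['fx'],-R.T@t)
E
```

```text
{'time_s': 0.0, 'joint_positions': array([-7.50852710e+01,  3.02788018e+01,  8.21537418e+01, -5.25606522e-04,
        6.76880574e+01, -1.02268543e+01]), 'qvel': array([-0.00858671, -0.04374588, -0.08419474,  0.00266379,  0.04155315,
        0.11229999]), 'tau': array([ 1.03320883e-03, -4.40046036e+01, -1.76590115e+01,  6.36162492e-02,
        5.83702116e-02, -1.55629732e-04]), 'position': array([ 0.26538036, -0.56508506,  0.22158806]), 'tcp_rot': array([[ 9.05259308e-01,  4.24859132e-01, -5.49957934e-04],
       [ 4.24859331e-01, -9.05257102e-01,  2.03178420e-03],
       [ 3.65368746e-04, -2.07294632e-03, -9.99997785e-01]]), 'force': array([-0.23346819,  0.12027432,  0.09412091]), 'moment': array([-0.07096546, -0.04821119,  0.03494628]), 'opening': 0.997138359750807} 0.0187
scene 464.82081733388833 [1.25524541 0.75828539 0.84340794]
top 494.159122187995 [ 0.49120511 -0.05548349  1.41461234]
```

View pics/top0.png

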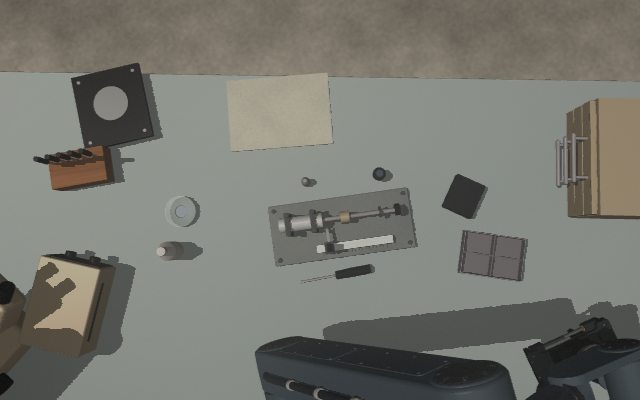

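View pics/scene0.png

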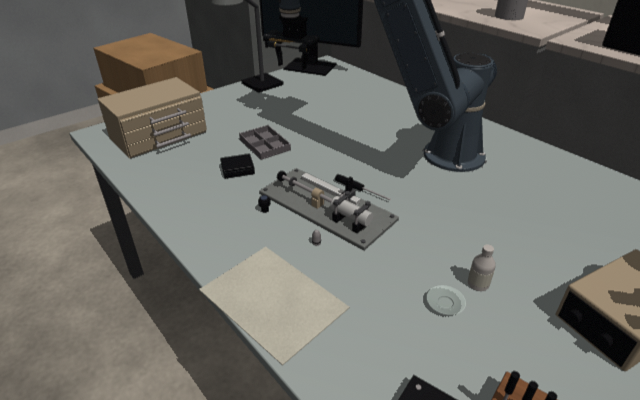

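The top view shows the base plate with corners near (269,207), (408,188), (417,246) and (277,265). The knob is at (400,210), the fin near (330,240), the driver at (340,275), the eyepiece at (379,174) and the objective at (306,182). Next I'll fit the gauge pose.

```bash
python3 - <<'E'
from h import *
d=np.load('top0.npy'); w=cloud('top',d); p=cv2.imread('pics/top0.png')
sub=w[180:272,262:424]; z=sub[...,2]
print('table z',np.nanmedian(w[120:160,350:420,2]))
m=((z>0.008)).astype(np.uint8)
n,l,s,_=cv2.connectedComponentsWithStats(m); k=1+np.argmax(s[1:,4]); mm=l==k
pts=sub[mm][:,:2].astype(np.float32)
r=cv2.minAreaRect(pts); print(r, mm.sum())
box=cv2.boxPoints(r);print(box)
big=cv2.resize(p[170:290,250:430],None,fx=4.4,fy=4.4,interpolation=cv2.INTER_CUBIC); cv2.imwrite('pics/top0z.png',big)
E
```

```text
table z 0.0007134346737235815
((0.529185950756073, -0.06875023245811462), (0.1712646782398224, 0.40039950609207153), 9.58505916595459) 8412
[[ 0.4114135   0.11439585]
 [ 0.47808465 -0.28041387]
 [ 0.6469584  -0.25189632]
 [ 0.5802872   0.1429134 ]]
```

```bash
python3 - <<'E'
from h import *
p=cv2.imread('pics/scene0.png')
big=cv2.resize(p[155:255,240:410],None,fx=4.6,fy=4.6,interpolation=cv2.INTER_CUBIC); cv2.imwrite('pics/scene0z.png',big)
E
```

```text
(no output)
```

View pics/top0z.png

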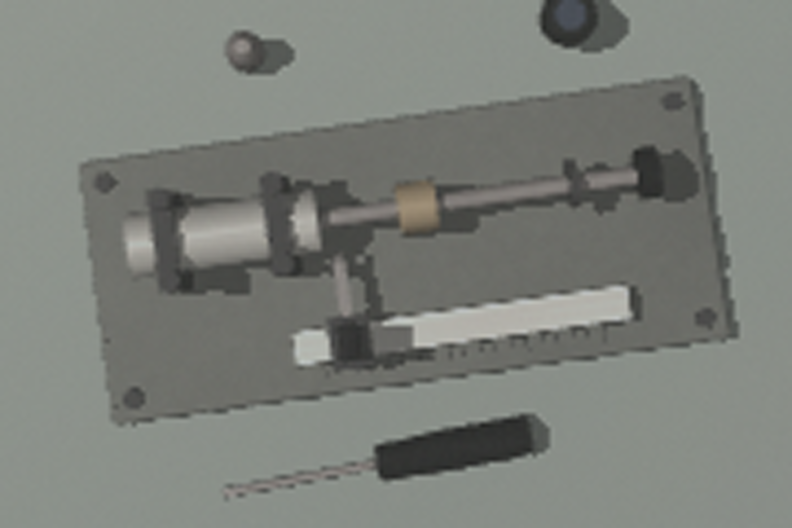

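View pics/scene0z.png

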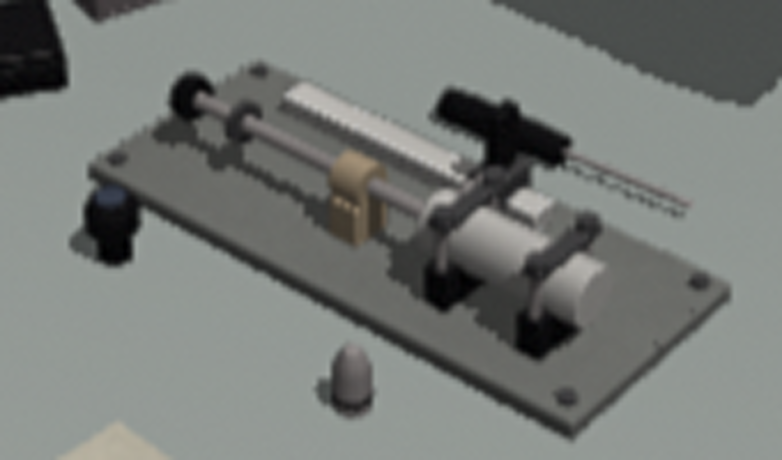

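```bash
cat >> h.py <<'E'
th=np.deg2rad(9.585); G=np.array([[np.cos(th),-np.sin(th)],[np.sin(th),np.cos(th)]]); O=np.array([0.5538,-0.0646])
def g2w(x,y,z): return np.r_[O+G@[x,y],z]
def w2g(w):
    o=np.array(w,float).copy(); o[...,:2]=(o[...,:2]-O)@G; return o
E
python3 - <<'E'
from h import *
d=np.load('top0.npy'); g=w2g(cloud('top',d))[180:272,262:424]
def q(n,m):
    s=g[m]; print(n,m.sum(),np.nanpercentile(s,[2,10,50,90,98],axis=0).round(4).tolist() if m.sum() else '')
X,Y,Z=g[...,0],g[...,1],g[...,2]
q('tube',(Z>.065)&(abs(X)<.012)&(Y>.02))
q('rod axis',(Z>.05)&(Z<.066)&(abs(X)<.03)&(Y<-.03)&(Y>-.1))
q('knobring',(Z>.06)&(abs(X)<.03)&(Y<-.05))
q('fin',(Z>.08)&(X<-.05))
q('tongue',(Z>.04)&(Z<.06)&(X<-.025)&(X>-.06))
for y in np.arange(-.2,-.08,.004):
    m=(abs(X)<.02)&(abs(Y-y)<.002)&(Z>.03); print(round(y,3),m.sum(),np.nanmax(Z[m]).round(4) if m.any() else '')
print(proj('top',[g2w(0,-.2,.055),g2w(0,0,.055)]))
E
```

```text
tube 387 [[-0.0116, 0.052, 0.0688], [-0.0096, 0.062, 0.0708], [-0.0001, 0.1107, 0.0753], [0.0095, 0.1577, 0.0819], [0.0115, 0.1675, 0.0847]]
rod axis 109 [[-0.0063, -0.0987, 0.0535], [-0.0057, -0.0937, 0.0555], [-0.0007, -0.0662, 0.0604], [0.0041, -0.038, 0.064], [0.0052, -0.0324, 0.0653]]
knobring 156 [[-0.014, -0.1633, 0.0602], [-0.0101, -0.1604, 0.0611], [-0.0013, -0.1243, 0.065], [0.0067, -0.0674, 0.0717], [0.0119, -0.0547, 0.0746]]
fin 36 [[-0.088, 0.036, 0.0869], [-0.0863, 0.037, 0.0887], [-0.0783, 0.0415, 0.0926], [-0.0702, 0.0461, 0.0967], [-0.0686, 0.0472, 0.0983]]
tongue 42 [[-0.0582, 0.0377, 0.0415], [-0.0553, 0.0384, 0.0434], [-0.04, 0.0418, 0.0482], [-0.0279, 0.066, 0.0516], [-0.0262, 0.1384, 0.0549]]
-0.2 0 
-0.196 0 
-0.192 0 
-0.188 0 
-0.184 0 
-0.18 0 
-0.176 0 
-0.172 0 
-0.168 0 
-0.164 8 0.0729
-0.16 19 0.0789
-0.156 15 0.0747
-0.152 21 0.0768
-0.148 10 0.0728
-0.144 4 0.065
-0.14 6 0.0667
-0.136 7 0.066
-0.132 6 0.0649
-0.128 7 0.065
-0.124 5 0.0649
-0.12 8 0.0636
-0.116 5 0.0679
-0.112 14 0.0719
-0.108 18 0.072
-0.104 7 0.0639
-0.1 6 0.062
-0.096 6 0.0622
-0.092 7 0.0639
-0.088 5 0.0652
-0.084 7 0.0658
[[412.08310395 206.36622705]
 [340.03598671 216.85748117]]
```

```bash
python3 -m handwheel '[{"hand":-1,"dx":3.2,"dy":3.0,"wz":0.13},{"hand":-1,"dx":3.2,"dy":3.0,"wz":0.13},{"hand":-1,"dx":3.2,"dy":3.0,"wz":0.13},{"hand":-1,"dx":3.2,"dy":3.0,"wz":0.13},{"hand":-1,"dx":3.2,"dy":3.0,"wz":0.13},{"hand":-1,"dx":3.2,"dy":3.0,"wz":0.13},{"hand":-1,"dx":3.2,"dy":3.0,"wz":0.13},{"hand":-1,"dx":3.2,"dy":3.0,"wz":0.13},{"hand":-1,"dx":3.2,"dy":3.0,"wz":0.13},{"hand":-1,"dx":3.2,"dy":3.0,"wz":0.13}]'
cat >> h.py <<'E'
def st():
    s=bot.read_state(); R=s['tcp_rot']; p=s['position']
    print('t',round(s['time_s'],2),'pos',p.round(4),'gauge',w2g(p).round(4),'yaw toolY rel gauge deg',round(np.rad2deg(np.arctan2(R[1,1],R[0,1])-th),2),'z',R[:,2].round(4),'F',s['force'].round(2),'Fg',(G.T@s['force'][:2]).round(2),'op',round(s['opening'],3),'J',s['joint_positions'].round(1))
E
python3 -c "
from h import *
st()"
```

```text
t 0.1 pos [ 0.2654 -0.5651  0.2217] gauge [-0.3677 -0.4455  0.2217] yaw toolY rel gauge deg -74.44 z [-5.0e-04  1.9e-03 -1.0e+00] F [-0.64 -0.6   0.21] Fg [-0.73 -0.48] op 0.999 J [-75.1  30.3  82.2  -0.   67.7 -10.2]invalid input
```

The call was refused, so I'll give every field in each row.

```bash
python3 -m handwheel '[{"hand":-1,"dx":3.2,"dy":3.0,"dz":0,"wx":0,"wy":0,"wz":0.13},{"hand":-1,"dx":3.2,"dy":3.0,"dz":0,"wx":0,"wy":0,"wz":0.13},{"hand":-1,"dx":3.2,"dy":3.0,"dz":0,"wx":0,"wy":0,"wz":0.13},{"hand":-1,"dx":3.2,"dy":3.0,"dz":0,"wx":0,"wy":0,"wz":0.13},{"hand":-1,"dx":3.2,"dy":3.0,"dz":0,"wx":0,"wy":0,"wz":0.13},{"hand":-1,"dx":3.2,"dy":3.0,"dz":0,"wx":0,"wy":0,"wz":0.13},{"hand":-1,"dx":3.2,"dy":3.0,"dz":0,"wx":0,"wy":0,"wz":0.13},{"hand":-1,"dx":3.2,"dy":3.0,"dz":0,"wx":0,"wy":0,"wz":0.13},{"hand":-1,"dx":3.2,"dy":3.0,"dz":0,"wx":0,"wy":0,"wz":0.13},{"hand":-1,"dx":3.2,"dy":3.0,"dz":0,"wx":0,"wy":0,"wz":0.13}]'; python3 -c "
from h import *
st()"
```

```text
time_s: 1.1
position: [0.5864, -0.2641, 0.222]
tcp_rot: [[-0.173, 0.985, -0.001], [0.985, 0.173, 0.001], [0.001, -0.001, -1.0]]
force: [0.9, -1.5, 0.8]
opening: 0.162
t 1.1 pos [ 0.5864 -0.2641  0.222 ] gauge [-0.0011 -0.2022  0.222 ] yaw toolY rel gauge deg 0.35 z [-9.e-04  5.e-04 -1.e+00] F [ 0.86 -1.49  0.82] Fg [ 0.6  -1.61] op 0.162 J [-34.2  31.7  79.3  -0.   69.1 -44.1]
```

```bash
python3 - <<'E'
from h import *
C=cal('wrist'); p,d=vision.capture('wrist'); cv2.imwrite('pics/w1.png',p[...,::-1]); np.save('w1.npy',d)
print(-C[1].T@C[2])
pts=[g2w(0,-.163,.055),g2w(0,-.163,.071),g2w(0,-.109,.055),g2w(-.11,-.2,.015),g2w(.06,-.2,.015),g2w(0,0,.07),g2w(-.078,.042,.092)]
print(proj('wrist',pts,C).round(1).tolist())
E
```

```text
[ 0.57219478 -0.18482151  0.3851053 ]
[[322.5, 146.1], [322.6, 148.0], [323.0, 93.6], [234.3, 171.2], [370.0, 172.2], [324.3, -37.8], [224.0, -116.4]]
```

View pics/w1.png

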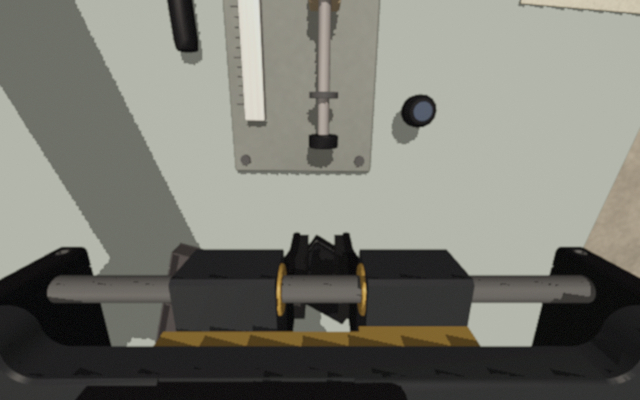

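Knob and ring appear at (322,147) and (323,94), matching the predictions. Now I'll descend behind the knob.

```bash
python3 -m handwheel '[{"hand":-1,"dx":0.1,"dy":0,"dz":-4.4,"wx":0,"wy":0,"wz":0},{"hand":-1,"dx":0,"dy":0,"dz":-4.4,"wx":0,"wy":0,"wz":0},{"hand":-1,"dx":0,"dy":0,"dz":-4.4,"wx":0,"wy":0,"wz":0},{"hand":-1,"dx":0,"dy":0,"dz":-4.4,"wx":0,"wy":0,"wz":0},{"hand":-1,"dx":0,"dy":0,"dz":0,"wx":0,"wy":0,"wz":0},{"hand":-1,"dx":0,"dy":0,"dz":0,"wx":0,"wy":0,"wz":0}]'; python3 -c "
from h import *
st()"
```

```text
time_s: 1.75
position: [0.586, -0.2656, 0.0459]
tcp_rot: [[-0.167, 0.986, -0.002], [0.986, 0.167, 0.001], [0.002, -0.002, -1.0]]
force: [-0.1, 0.2, 0.1]
opening: 0.007
t 1.75 pos [ 0.586  -0.2656  0.0459] gauge [-0.0017 -0.2035  0.0459] yaw toolY rel gauge deg 0.02 z [-0.0019  0.0013 -1.    ] F [-0.07  0.17  0.07] Fg [-0.04  0.18] op 0.007 J [-34.3  44.5  86.2   0.   49.4 -43.9]
```

```bash
python3 -m handwheel '[{"hand":-1,"dx":0.05,"dy":0.5,"dz":0,"wx":0,"wy":0,"wz":0},{"hand":-1,"dx":-0.08,"dy":0.5,"dz":0,"wx":0,"wy":0,"wz":0},{"hand":-1,"dx":-0.08,"dy":0.5,"dz":0,"wx":0,"wy":0,"wz":0},{"hand":-1,"dx":-0.08,"dy":0.5,"dz":0,"wx":0,"wy":0,"wz":0},{"hand":-1,"dx":-0.08,"dy":0.5,"dz":0,"wx":0,"wy":0,"wz":0},{"hand":-1,"dx":-0.03,"dy":0.2,"dz":0,"wx":0,"wy":0,"wz":0}]'; python3 -c "
from h import *
st()"
```

```text
time_s: 2.35
position: [0.5834, -0.2379, 0.0469]
tcp_rot: [[-0.168, 0.986, -0.0], [0.986, 0.168, 0.0], [0.0, -0.0, -1.0]]
force: [0.6, 0.3, -0.0]
opening: 0.005
t 2.35 pos [ 0.5834 -0.2379  0.0469] gauge [ 0.0003 -0.1758  0.0469] yaw toolY rel gauge deg 0.07 z [-1.e-04  1.e-04 -1.e+00] F [ 0.62  0.34 -0.  ] Fg [0.67 0.23] op 0.005 J [-32.3  43.7  88.4   0.   47.9 -42. ]
```

```bash
python3 -m handwheel '[{"hand":-1,"dx":-0.033,"dy":0.2,"dz":0,"wx":0,"wy":0,"wz":0},{"hand":-1,"dx":-0.033,"dy":0.2,"dz":0,"wx":0,"wy":0,"wz":0},{"hand":-1,"dx":-0.033,"dy":0.2,"dz":0,"wx":0,"wy":0,"wz":0}]'; python3 -c "
from h import *
st()"
```

```text
time_s: 2.65
position: [0.5829, -0.2342, 0.0467]
tcp_rot: [[-0.167, 0.986, 0.001], [0.986, 0.167, -0.002], [-0.002, 0.001, -1.0]]
force: [-0.8, -4.4, -0.4]
opening: 0.001
t 2.65 pos [ 0.5829 -0.2342  0.0467] gauge [ 0.0005 -0.172   0.0467] yaw toolY rel gauge deg 0.04 z [ 9.0e-04 -2.2e-03 -1.0e+00] F [-0.84 -4.4  -0.36] Fg [-1.56 -4.2 ] op 0.001 J [-32.   43.6  88.8  -0.1  47.5 -41.6]
```

Contact at about 4 N of drag. I'll continue pushing.

```bash
python3 -m handwheel '[{"hand":-1,"dx":-0.04,"dy":0.25,"dz":0,"wx":0,"wy":0,"wz":0},{"hand":-1,"dx":-0.04,"dy":0.25,"dz":0,"wx":0,"wy":0,"wz":0},{"hand":-1,"dx":-0.04,"dy":0.25,"dz":0,"wx":0,"wy":0,"wz":0},{"hand":-1,"dx":-0.04,"dy":0.25,"dz":0,"wx":0,"wy":0,"wz":0}]'; python3 -c "
from h import *
st()"
```

```text
time_s: 3.05
position: [0.581, -0.2228, 0.0466]
tcp_rot: [[-0.167, 0.986, 0.0], [0.986, 0.167, -0.0], [-0.0, 0.0, -1.0]]
force: [-0.8, -4.1, 1.8]
opening: 0.01
t 3.05 pos [ 0.581  -0.2228  0.0466] gauge [ 0.0005 -0.1605  0.0466] yaw toolY rel gauge deg 0.04 z [ 3.e-04 -3.e-04 -1.e+00] F [-0.82 -4.11  1.83] Fg [-1.49 -3.92] op 0.01 J [-31.2  43.3  89.6  -0.   47.1 -40.9]
```

```bash
python3 -m handwheel '[{"hand":-1,"dx":-0.035,"dy":0.2,"dz":0,"wx":0,"wy":0,"wz":0},{"hand":-1,"dx":-0.035,"dy":0.2,"dz":0,"wx":0,"wy":0,"wz":0}]'; python3 -c "
from h import *
st()"
```

```text
time_s: 3.25
position: [0.5804, -0.2186, 0.0466]
tcp_rot: [[-0.167, 0.986, 0.0], [0.986, 0.167, -0.0], [-0.0, 0.0, -1.0]]
force: [-0.7, -4.4, 1.8]
opening: 0.005
t 3.25 pos [ 0.5804 -0.2186  0.0466] gauge [ 0.0006 -0.1563  0.0466] yaw toolY rel gauge deg 0.05 z [ 3.e-04 -2.e-04 -1.e+00] F [-0.67 -4.42  1.85] Fg [-1.4  -4.24] op 0.005 J [-30.9  43.2  90.   -0.   46.9 -40.6]
```

```bash
python3 -m handwheel '[{"hand":-1,"dx":-0.035,"dy":0.2,"dz":0,"wx":0,"wy":0,"wz":0},{"hand":-1,"dx":-0.035,"dy":0.2,"dz":0,"wx":0,"wy":0,"wz":0}]'; python3 -c "
from h import *
st()"
```

```text
time_s: 3.45
position: [0.5797, -0.2146, 0.0466]
tcp_rot: [[-0.167, 0.986, 0.0], [0.986, 0.167, -0.0], [-0.0, 0.0, -1.0]]
force: [-0.7, -4.1, 0.4]
opening: -0.001
t 3.45 pos [ 0.5797 -0.2146  0.0466] gauge [ 0.0005 -0.1522  0.0466] yaw toolY rel gauge deg 0.04 z [ 3.e-04 -1.e-04 -1.e+00] F [-0.67 -4.09  0.42] Fg [-1.34 -3.92] op -0.001 J [-30.7  43.   90.3   0.   46.6 -40.3]
```

```bash
cat > chk.py <<'E'
from h import *
import sys
s=bot.read_state(); f=(G.T@s['force'][:2])[1]; print(round(s['time_s'],2), w2g(s['position']).round(4), 'Fy',round(f,2))
sys.exit(1 if f<-8 else 0)
E
A(){ python3 chk.py; }
python3 -m handwheel '[{"hand":-1,"dx":-0.017,"dy":0.1,"dz":0,"wx":0,"wy":0,"wz":0},{"hand":-1,"dx":-0.017,"dy":0.1,"dz":0,"wx":0,"wy":0,"wz":0}]' >/dev/null; A || exit
python3 -m handwheel '[{"hand":-1,"dx":-0.017,"dy":0.1,"dz":0,"wx":0,"wy":0,"wz":0},{"hand":-1,"dx":-0.017,"dy":0.1,"dz":0,"wx":0,"wy":0,"wz":0}]' >/dev/null; A || exit
python3 -m handwheel '[{"hand":-1,"dx":-0.017,"dy":0.1,"dz":0,"wx":0,"wy":0,"wz":0},{"hand":-1,"dx":-0.017,"dy":0.1,"dz":0,"wx":0,"wy":0,"wz":0}]' >/dev/null; A || exit
python3 -m handwheel '[{"hand":-1,"dx":-0.017,"dy":0.1,"dz":0,"wx":0,"wy":0,"wz":0},{"hand":-1,"dx":-0.017,"dy":0.1,"dz":0,"wx":0,"wy":0,"wz":0}]' >/dev/null; A || exit
python3 -m handwheel '[{"hand":-1,"dx":-0.017,"dy":0.1,"dz":0,"wx":0,"wy":0,"wz":0},{"hand":-1,"dx":-0.017,"dy":0.1,"dz":0,"wx":0,"wy":0,"wz":0}]' >/dev/null; A || exit
python3 -m handwheel '[{"hand":-1,"dx":-0.017,"dy":0.1,"dz":0,"wx":0,"wy":0,"wz":0},{"hand":-1,"dx":-0.017,"dy":0.1,"dz":0,"wx":0,"wy":0,"wz":0}]' >/dev/null; A || exit
python3 -m handwheel '[{"hand":-1,"dx":-0.017,"dy":0.1,"dz":0,"wx":0,"wy":0,"wz":0},{"hand":-1,"dx":-0.017,"dy":0.1,"dz":0,"wx":0,"wy":0,"wz":0}]' >/dev/null; A || exit
```

```text
3.65 [ 0.0005 -0.1502  0.0466] Fy -4.69
3.85 [ 0.0006 -0.1483  0.0466] Fy -3.54
4.05 [ 0.0005 -0.1463  0.0466] Fy -4.09
4.25 [ 0.0005 -0.1442  0.0466] Fy -4.93
4.45 [ 0.0005 -0.1422  0.0466] Fy -3.74
4.65 [ 0.0005 -0.1402  0.0466] Fy -4.71
4.85 [ 0.0005 -0.1381  0.0466] Fy -3.43
```

```bash
A(){ python3 chk.py; }
python3 -m handwheel '[{"hand":-1,"dx":-0.017,"dy":0.1,"dz":0,"wx":0,"wy":0,"wz":0},{"hand":-1,"dx":-0.017,"dy":0.1,"dz":0,"wx":0,"wy":0,"wz":0}]' >/dev/null; A || exit
python3 -m handwheel '[{"hand":-1,"dx":-0.017,"dy":0.1,"dz":0,"wx":0,"wy":0,"wz":0},{"hand":-1,"dx":-0.017,"dy":0.1,"dz":0,"wx":0,"wy":0,"wz":0}]' >/dev/null; A || exit
python3 -m handwheel '[{"hand":-1,"dx":-0.017,"dy":0.1,"dz":0,"wx":0,"wy":0,"wz":0},{"hand":-1,"dx":-0.017,"dy":0.1,"dz":0,"wx":0,"wy":0,"wz":0}]' >/dev/null; A || exit
python3 -m handwheel '[{"hand":-1,"dx":-0.017,"dy":0.1,"dz":0,"wx":0,"wy":0,"wz":0},{"hand":-1,"dx":-0.017,"dy":0.1,"dz":0,"wx":0,"wy":0,"wz":0}]' >/dev/null; A || exit
python3 -m handwheel '[{"hand":-1,"dx":-0.017,"dy":0.1,"dz":0,"wx":0,"wy":0,"wz":0},{"hand":-1,"dx":-0.017,"dy":0.1,"dz":0,"wx":0,"wy":0,"wz":0}]' >/dev/null; A || exit
python3 -m handwheel '[{"hand":-1,"dx":-0.017,"dy":0.1,"dz":0,"wx":0,"wy":0,"wz":0},{"hand":-1,"dx":-0.017,"dy":0.1,"dz":0,"wx":0,"wy":0,"wz":0}]' >/dev/null; A || exit
python3 -m handwheel '[{"hand":-1,"dx":-0.017,"dy":0.1,"dz":0,"wx":0,"wy":0,"wz":0},{"hand":-1,"dx":-0.017,"dy":0.1,"dz":0,"wx":0,"wy":0,"wz":0}]' >/dev/null; A || exit
python3 -m handwheel '[{"hand":-1,"dx":-0.017,"dy":0.1,"dz":0,"wx":0,"wy":0,"wz":0},{"hand":-1,"dx":-0.017,"dy":0.1,"dz":0,"wx":0,"wy":0,"wz":0}]' >/dev/null; A || exit
python3 -m handwheel '[{"hand":-1,"dx":-0.017,"dy":0.1,"dz":0,"wx":0,"wy":0,"wz":0},{"hand":-1,"dx":-0.017,"dy":0.1,"dz":0,"wx":0,"wy":0,"wz":0}]' >/dev/null; A || exit
python3 -m handwheel '[{"hand":-1,"dx":-0.017,"dy":0.1,"dz":0,"wx":0,"wy":0,"wz":0},{"hand":-1,"dx":-0.017,"dy":0.1,"dz":0,"wx":0,"wy":0,"wz":0}]' >/dev/null; A || exit
```

```text
5.05 [ 0.0005 -0.1361  0.0466] Fy -4.29
5.25 [ 0.0005 -0.1341  0.0466] Fy -3.82
5.45 [ 0.0005 -0.1321  0.0466] Fy -4.56
5.65 [ 0.0005 -0.13    0.0466] Fy -3.51
5.85 [ 0.0005 -0.128   0.0466] Fy -4.15
6.05 [ 0.0005 -0.126   0.0466] Fy -4.28
6.25 [ 0.0006 -0.1239  0.0466] Fy -4.03
6.45 [ 0.0005 -0.1219  0.0466] Fy -3.69
6.65 [ 0.0005 -0.1199  0.0466] Fy -4.7
6.85 [ 0.0006 -0.1178  0.0466] Fy -4.02
```

```bash
A(){ python3 chk.py; }
python3 -m handwheel '[{"hand":-1,"dx":-0.017,"dy":0.1,"dz":0,"wx":0,"wy":0,"wz":0},{"hand":-1,"dx":-0.017,"dy":0.1,"dz":0,"wx":0,"wy":0,"wz":0}]' >/dev/null; A || exit
python3 -m handwheel '[{"hand":-1,"dx":-0.017,"dy":0.1,"dz":0,"wx":0,"wy":0,"wz":0},{"hand":-1,"dx":-0.017,"dy":0.1,"dz":0,"wx":0,"wy":0,"wz":0}]' >/dev/null; A || exit
python3 -m handwheel '[{"hand":-1,"dx":-0.017,"dy":0.1,"dz":0,"wx":0,"wy":0,"wz":0},{"hand":-1,"dx":-0.017,"dy":0.1,"dz":0,"wx":0,"wy":0,"wz":0}]' >/dev/null; A || exit
python3 -m handwheel '[{"hand":-1,"dx":-0.017,"dy":0.1,"dz":0,"wx":0,"wy":0,"wz":0},{"hand":-1,"dx":-0.017,"dy":0.1,"dz":0,"wx":0,"wy":0,"wz":0}]' >/dev/null; A || exit
python3 -m handwheel '[{"hand":-1,"dx":-0.017,"dy":0.1,"dz":0,"wx":0,"wy":0,"wz":0},{"hand":-1,"dx":-0.017,"dy":0.1,"dz":0,"wx":0,"wy":0,"wz":0}]' >/dev/null; A || exit
python3 -m handwheel '[{"hand":-1,"dx":-0.017,"dy":0.1,"dz":0,"wx":0,"wy":0,"wz":0},{"hand":-1,"dx":-0.017,"dy":0.1,"dz":0,"wx":0,"wy":0,"wz":0}]' >/dev/null; A || exit
python3 -m handwheel '[{"hand":-1,"dx":-0.017,"dy":0.1,"dz":0,"wx":0,"wy":0,"wz":0},{"hand":-1,"dx":-0.017,"dy":0.1,"dz":0,"wx":0,"wy":0,"wz":0}]' >/dev/null; A || exit
python3 -m handwheel '[{"hand":-1,"dx":-0.017,"dy":0.1,"dz":0,"wx":0,"wy":0,"wz":0},{"hand":-1,"dx":-0.017,"dy":0.1,"dz":0,"wx":0,"wy":0,"wz":0}]' >/dev/null; A || exit
```

```text
7.05 [ 0.0005 -0.1158  0.0466] Fy -2.87
7.25 [ 0.0006 -0.1143  0.0466] Fy -6.82
7.45 [ 0.0007 -0.1142  0.0467] Fy -11.55
```

```bash
python3 -m handwheel '[{"hand":-1,"dx":-0.017,"dy":0.1,"dz":0,"wx":0,"wy":0,"wz":0},{"hand":-1,"dx":0,"dy":0,"dz":0,"wx":0,"wy":0,"wz":0}]' >/dev/null; python3 chk.py
```

```text
7.65 [ 0.0007 -0.1143  0.0468] Fy -12.26
```

```bash
python3 -m handwheel '[{"hand":-1,"dx":-0.025,"dy":0.15,"dz":0,"wx":0,"wy":0,"wz":0},{"hand":-1,"dx":0,"dy":0,"dz":0,"wx":0,"wy":0,"wz":0}]' >/dev/null; python3 chk.py
```

```text
7.85 [ 0.0007 -0.1142  0.0468] Fy -15.4
```

It is home: 15 N with no movement. Now retract, lift and look.

```bash
python3 -m handwheel '[{"hand":-1,"dx":0.17,"dy":-1.0,"dz":0,"wx":0,"wy":0,"wz":0},{"hand":-1,"dx":0.33,"dy":-2.0,"dz":0,"wx":0,"wy":0,"wz":0},{"hand":-1,"dx":0,"dy":0,"dz":2,"wx":0,"wy":0,"wz":0},{"hand":-1,"dx":0,"dy":0,"dz":4,"wx":0,"wy":0,"wz":0},{"hand":-1,"dx":0,"dy":0,"dz":4,"wx":0,"wy":0,"wz":0},{"hand":-1,"dx":0,"dy":0,"dz":4,"wx":0,"wy":0,"wz":0},{"hand":1,"dx":0,"dy":0,"dz":4,"wx":0,"wy":0,"wz":0},{"hand":1,"dx":0,"dy":0,"dz":0,"wx":0,"wy":0,"wz":0},{"hand":1,"dx":0,"dy":0,"dz":0,"wx":0,"wy":0,"wz":0}]'; python3 - <<'E'
from h import *
st()
C=cal('wrist'); p,d=vision.capture('wrist'); cv2.imwrite('pics/w2.png',p[...,::-1]); np.save('w2.npy',d)
pts=[g2w(0,-.1047,.071),g2w(0,-.0507,.07),g2w(-.078,-.137,.031),g2w(-.078,.077,.031),g2w(0,-.024,.07),g2w(0,0,.07),g2w(-.078,.0415,.092),g2w(-.023,.0415,.046)]
print(proj('wrist',pts,C).round(1).tolist())
import pickle; pickle.dump(C,open('C2.pkl','wb'))
E
```

```text
time_s: 8.75
position: [0.5766, -0.2019, 0.2268]
tcp_rot: [[-0.167, 0.986, -0.001], [0.986, 0.167, 0.001], [0.001, -0.001, -1.0]]
force: [-0.6, -0.8, -0.7]
opening: 0.198
t 8.75 pos [ 0.5766 -0.2019  0.2268] gauge [-0.0004 -0.1392  0.2268] yaw toolY rel gauge deg 0.04 z [-0.001   0.0011 -1.    ] F [-0.58 -0.81 -0.69] Fg [-0.7 -0.7] op 0.198 J [-29.8  28.9  83.9   0.   67.3 -39.4]
[[321.7, 152.0], [321.9, 98.2], [257.5, 173.7], [244.8, -34.4], [322.0, 69.6], [322.0, 42.5], [230.4, -17.2], [299.0, 1.1]]
```

View pics/w2.png

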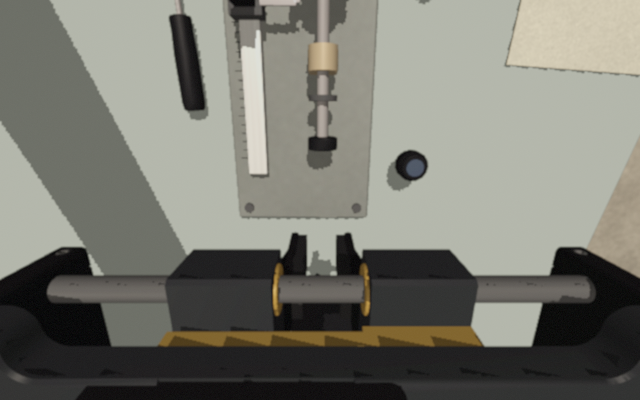

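The ring (322,98) and knob (322,143) are where predicted. Now turn −90° and move above the fin.

```bash
python3 -m handwheel '[{"hand":1,"dx":-1.07,"dy":1.65,"dz":0,"wx":0,"wy":0,"wz":-0.143},{"hand":1,"dx":-1.07,"dy":1.65,"dz":0,"wx":0,"wy":0,"wz":-0.143},{"hand":1,"dx":-1.07,"dy":1.65,"dz":0,"wx":0,"wy":0,"wz":-0.143},{"hand":1,"dx":-1.07,"dy":1.65,"dz":0,"wx":0,"wy":0,"wz":-0.143},{"hand":1,"dx":-1.07,"dy":1.65,"dz":0,"wx":0,"wy":0,"wz":-0.143},{"hand":1,"dx":-1.07,"dy":1.65,"dz":0,"wx":0,"wy":0,"wz":-0.143},{"hand":1,"dx":-1.07,"dy":1.65,"dz":0,"wx":0,"wy":0,"wz":-0.143},{"hand":1,"dx":-1.07,"dy":1.65,"dz":0,"wx":0,"wy":0,"wz":-0.143},{"hand":1,"dx":-1.07,"dy":1.65,"dz":0,"wx":0,"wy":0,"wz":-0.143},{"hand":1,"dx":-1.07,"dy":1.65,"dz":0,"wx":0,"wy":0,"wz":-0.143}]' >/dev/null
python3 -m handwheel '[{"hand":1,"dx":0,"dy":0,"dz":0,"wx":0,"wy":0,"wz":-0.141},{"hand":1,"dx":0,"dy":0,"dz":0,"wx":0,"wy":0,"wz":0},{"hand":1,"dx":0,"dy":0,"dz":0,"wx":0,"wy":0,"wz":0}]'; python3 - <<'E'
from h import *
st()
C=cal('wrist'); p,d=vision.capture('wrist'); cv2.imwrite('pics/w3.png',p[...,::-1]); np.save('w3.npy',d)
pts=[g2w(0,-.1047,.071),g2w(0,-.0507,.07),g2w(-.078,-.137,.031),g2w(-.078,.077,.031),g2w(0,-.024,.07),g2w(0,0,.07),g2w(-.078,.0415,.092),g2w(-.023,.0415,.046)]
print(proj('wrist',pts,C).round(1).tolist())
E
```

```text
time_s: 10.1
position: [0.4695, -0.0371, 0.2252]
tcp_rot: [[0.985, 0.17, -0.003], [0.17, -0.985, 0.001], [-0.003, -0.002, -1.0]]
force: [-0.2, -0.4, 0.0]
opening: 0.999
t 10.1 pos [ 0.4695 -0.0371  0.2252] gauge [-0.0786  0.0412  0.2252] yaw toolY rel gauge deg -89.8 z [-0.0034  0.0012 -1.    ] F [-0.19 -0.39  0.03] Fg [-0.26 -0.35] op 0.999 J [-18.2  18.3 103.2   0.   58.7  62.1]
[[465.4, 108.9], [411.6, 108.7], [467.5, 175.8], [291.2, 174.9], [385.2, 108.5], [361.5, 108.4], [320.2, 188.3], [320.5, 129.6]]
```

View pics/w3.png

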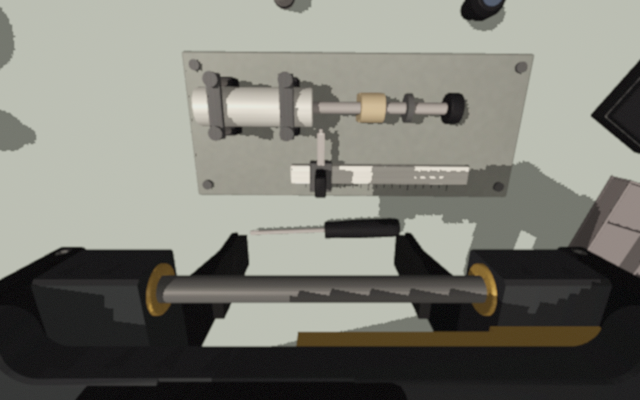

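```bash
python3 -m handwheel '[{"hand":1,"dx":0.05,"dy":0.03,"dz":-4.1,"wx":0,"wy":0,"wz":0},{"hand":1,"dx":0,"dy":0,"dz":-4.1,"wx":0,"wy":0,"wz":0},{"hand":1,"dx":0,"dy":0,"dz":-4.1,"wx":0,"wy":0,"wz":0},{"hand":1,"dx":0,"dy":0,"dz":-4.1,"wx":0,"wy":0,"wz":0},{"hand":1,"dx":0,"dy":0,"dz":0,"wx":0,"wy":0,"wz":0},{"hand":1,"dx":0,"dy":0,"dz":0,"wx":0,"wy":0,"wz":0}]' >/dev/null;  python3 -c "
from h import *
st()"
```

```text
t 10.75 pos [ 0.4705 -0.0371  0.062 ] gauge [-0.0776  0.041   0.062 ] yaw toolY rel gauge deg -89.94 z [-2.6e-03  9.0e-04 -1.0e+00] F [-0.39  0.2   0.72] Fg [-0.35  0.27] op 0.998 J [-18.1  34.9 111.3   0.   34.   62.2]
```

Close on the fin.

```bash
python3 -m handwheel '[{"hand":-1,"dx":0,"dy":0,"dz":-0.2,"wx":0,"wy":0,"wz":0},{"hand":-1,"dx":0,"dy":0,"dz":0,"wx":0,"wy":0,"wz":0},{"hand":-1,"dx":0,"dy":0,"dz":0,"wx":0,"wy":0,"wz":0},{"hand":-1,"dx":0,"dy":0,"dz":0,"wx":0,"wy":0,"wz":0},{"hand":-1,"dx":0,"dy":0,"dz":0,"wx":0,"wy":0,"wz":0},{"hand":-1,"dx":0,"dy":0,"dz":0,"wx":0,"wy":0,"wz":0},{"hand":-1,"dx":0,"dy":0,"dz":0,"wx":0,"wy":0,"wz":0},{"hand":-1,"dx":0,"dy":0,"dz":0,"wx":0,"wy":0,"wz":0},{"hand":-1,"dx":0,"dy":0,"dz":0,"wx":0,"wy":0,"wz":0},{"hand":-1,"dx":0,"dy":0,"dz":0,"wx":0,"wy":0,"wz":0}]' >/dev/null;  python3 - <<'E'
from h import *
st()
C=cal('wrist'); p,d=vision.capture('wrist'); cv2.imwrite('pics/w4.png',p[...,::-1]); np.save('w4.npy',d)
print(proj('wrist',[g2w(0,-.0507,.07),g2w(-.023,.0415,.046)],C).round(1).tolist())
E
```

```text
t 11.75 pos [ 0.4708 -0.0369  0.0604] gauge [-0.0773  0.0411  0.0604] yaw toolY rel gauge deg -89.97 z [-2.e-04  1.e-04 -1.e+00] F [ 0.07  0.21 -0.53] Fg [0.1 0.2] op 0.171 J [-18.1  35.1 111.4   0.   33.5  62.3]
[[506.4, 114.6], [319.1, 153.6]]
```

View pics/w4.png

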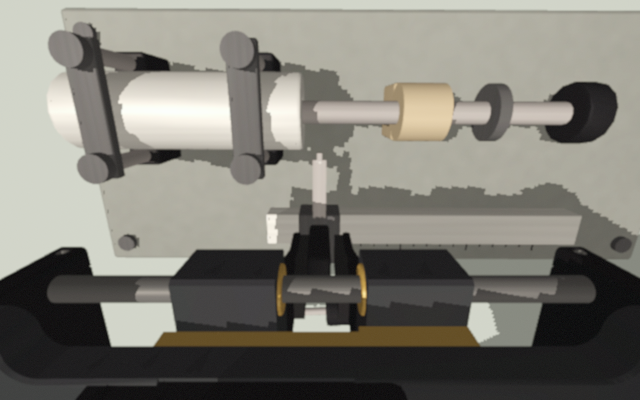

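```bash
python3 -m handwheel '[{"hand":-1,"dx":0.08,"dy":-0.49,"dz":0,"wx":0,"wy":0,"wz":0},{"hand":-1,"dx":0.165,"dy":-0.98,"dz":0,"wx":0,"wy":0,"wz":0},{"hand":-1,"dx":0.165,"dy":-0.98,"dz":0,"wx":0,"wy":0,"wz":0},{"hand":-1,"dx":0.165,"dy":-0.98,"dz":0,"wx":0,"wy":0,"wz":0}]' >/dev/null;  python3 -c "
from h import *
st()"
```

```text
t 12.2 pos [ 0.4765 -0.072   0.0605] gauge [-0.0774  0.0055  0.0605] yaw toolY rel gauge deg -90.0 z [-5.e-04  4.e-04 -1.e+00] F [0.51 3.7  0.02] Fg [1.12 3.57] op 0.136 J [-21.9  35.4 110.    0.   34.6  58.5]
```

```bash
python3 -m handwheel '[{"hand":-1,"dx":0.165,"dy":-0.98,"dz":0,"wx":0,"wy":0,"wz":0},{"hand":-1,"dx":0.165,"dy":-0.98,"dz":0,"wx":0,"wy":0,"wz":0},{"hand":-1,"dx":0.165,"dy":-0.98,"dz":0,"wx":0,"wy":0,"wz":0},{"hand":-1,"dx":0.165,"dy":-0.98,"dz":0,"wx":0,"wy":0,"wz":0},{"hand":-1,"dx":0.165,"dy":-0.98,"dz":0,"wx":0,"wy":0,"wz":0},{"hand":-1,"dx":0.1,"dy":-0.6,"dz":0,"wx":0,"wy":0,"wz":0},{"hand":-1,"dx":0,"dy":0,"dz":0,"wx":0,"wy":0,"wz":0},{"hand":-1,"dx":0,"dy":0,"dz":0,"wx":0,"wy":0,"wz":0}]' >/dev/null;  python3 - <<'E'
from h import *
st()
C=cal('wrist'); p,d=vision.capture('wrist'); cv2.imwrite('pics/w5.png',p[...,::-1]); np.save('w5.npy',d)
cv2.imwrite('pics/w5z.png',cv2.resize(p[60:240,220:420,::-1],None,fx=4,fy=3.3,interpolation=cv2.INTER_CUBIC))
print(proj('wrist',[g2w(0,-.0477,.055),g2w(0,-.0537,.055),g2w(0,-.0507,.07),g2w(-.023,-.0507,.046)],C).round(1).tolist())
import pickle; pickle.dump(C,open('C5.pkl','wb'))
E
```

```text
t 13.0 pos [ 0.4857 -0.1274  0.0605] gauge [-0.0776 -0.0506  0.0605] yaw toolY rel gauge deg -89.94 z [-1.0e-04 -1.5e-03 -1.0e+00] F [-1.96 -3.25 -3.04] Fg [-2.47 -2.88] op 0.136 J [-2.740e+01  3.620e+01  1.071e+02 -1.000e-01  3.660e+01  5.300e+01]
[[314.5, 112.9], [325.6, 112.9], [320.0, 113.6], [320.0, 153.1]]
```

View pics/w5z.png

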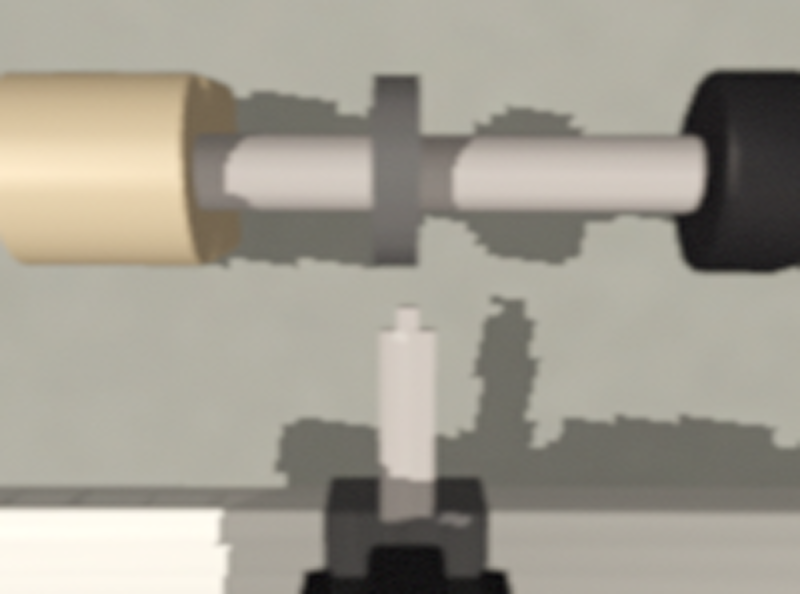

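The tongue tip (zoom 407) sits about 2.5 px right of the ring centre (zoom 397). I'll measure that subpixel.

```bash
cat > meas.py <<'E'
from h import *
import pickle
def meas(f,C,uc=320):
    g=cv2.cvtColor(cv2.imread(f),cv2.COLOR_BGR2GRAY).astype(float)
    def edges(rows,lo,hi):
        s=g[rows].mean(0); e=np.diff(s); 
        def sub(i): 
            a,b,c=abs(e[i-1]),abs(e[i]),abs(e[i+1]); return i+.5+.5*(a-c)/(a-2*b+c)
        return s,e,sub
    out={}
    for n,rows,z in [('ring',slice(100,113),None),('ringtop',slice(84,94),None),('tongue',slice(165,190),.046),('tip',slice(155,158),.046)]:
        s,e,sub=edges(rows,0,0); w=range(uc-18,uc+18)
        L=max(range(uc-14,uc),key=lambda i:abs(e[i])); Rr=max(range(uc,uc+14),key=lambda i:abs(e[i]))
        print(n,round(sub(L),2),round(sub(Rr),2),'c',round((sub(L)+sub(Rr))/2,2))
E
python3 - <<'E'
from meas import *
C=pickle.load(open('C5.pkl','rb')); meas('pics/w5.png',C)
for z,x in((.07,0),(.046,-.023)):
    a=proj('wrist',[g2w(x,-.05,z),g2w(x,-.06,z)],C); print(z,a.round(2).tolist())
E
```

```text
ring 312.49 333.62 c 323.06
ringtop 312.85 324.43 c 318.64
tongue 314.48 328.22 c 321.35
tip 318.67 324.25 c 321.46
0.07 [[318.57, 113.56], [338.93, 113.61]]
0.046 [[318.84, 153.11], [335.79, 153.15]]
```

```bash
python3 -m handwheel '[{"hand":-1,"dx":-0.025,"dy":0.15,"dz":0,"wx":0,"wy":0,"wz":0},{"hand":-1,"dx":0,"dy":0,"dz":0,"wx":0,"wy":0,"wz":0},{"hand":-1,"dx":0,"dy":0,"dz":0,"wx":0,"wy":0,"wz":0},{"hand":-1,"dx":0,"dy":0,"dz":0,"wx":0,"wy":0,"wz":0}]' >/dev/null;  python3 - <<'E'
from meas import *
st()
C=cal('wrist'); p,d=vision.capture('wrist'); cv2.imwrite('pics/w6.png',p[...,::-1]); meas('pics/w6.png',C)
for z,x in((.07,0),(.055,0),(.046,-.023)):
    a=proj('wrist',[g2w(x,-.05,z),g2w(x,-.06,z)],C); print(z,a.round(2).tolist())
E
```

```text
t 13.45 pos [ 0.4853 -0.1246  0.0605] gauge [-0.0775 -0.0477  0.0605] yaw toolY rel gauge deg -89.94 z [-7.e-04  1.e-04 -1.e+00] F [-2.65 -3.22 -2.61] Fg [-3.15 -2.73] op 0.132 J [-27.2  36.2 107.3  -0.   36.6  53.2]
ring 318.5 321.08 c 319.79
ringtop 318.52 330.06 c 324.29
tongue 314.67 328.25 c 321.46
tip 318.76 324.24 c 321.5
0.07 [[324.34, 113.63], [344.7, 113.68]]
0.055 [[324.06, 112.96], [342.62, 113.0]]
0.046 [[323.71, 153.16], [340.66, 153.2]]
```

```bash
python3 -m handwheel '[{"hand":-1,"dx":0.008,"dy":-0.045,"dz":0,"wx":0,"wy":0,"wz":0},{"hand":-1,"dx":0.008,"dy":-0.045,"dz":0,"wx":0,"wy":0,"wz":0},{"hand":-1,"dx":0.008,"dy":-0.04,"dz":0,"wx":0,"wy":0,"wz":0},{"hand":-1,"dx":0,"dy":0,"dz":0,"wx":0,"wy":0,"wz":0},{"hand":-1,"dx":0,"dy":0,"dz":0,"wx":0,"wy":0,"wz":0},{"hand":-1,"dx":0,"dy":0,"dz":0,"wx":0,"wy":0,"wz":0}]' >/dev/null;  python3 - <<'E'
from meas import *
st()
C=cal('wrist'); p,d=vision.capture('wrist'); cv2.imwrite('pics/w7.png',p[...,::-1]); meas('pics/w7.png',C)
for z,x in((.07,0),(.055,0),(.046,-.023)):
    a=proj('wrist',[g2w(x,-.05,z),g2w(x,-.06,z)],C); print(z,a.round(2).tolist())
E
```

```text
t 14.1 pos [ 0.4854 -0.1257  0.0605] gauge [-0.0776 -0.0489  0.0605] yaw toolY rel gauge deg -89.97 z [-8.e-04  6.e-04 -1.e+00] F [-2.23  2.01 -1.5 ] Fg [-1.86  2.35] op 0.136 J [-27.3  36.2 107.2   0.   36.6  53.1]
ring 316.16 328.0 c 322.08
ringtop 316.38 327.62 c 322.0
tongue 314.47 328.16 c 321.32
tip 318.61 324.19 c 321.4
0.07 [[322.0, 113.55], [342.37, 113.58]]
0.055 [[321.94, 112.88], [340.51, 112.91]]
0.046 [[321.81, 153.09], [338.76, 153.12]]
```

Level within about 0.2 mm. Release and lift straight up.

```bash
python3 -m handwheel '[{"hand":1,"dx":0,"dy":0,"dz":0,"wx":0,"wy":0,"wz":0},{"hand":1,"dx":0,"dy":0,"dz":0,"wx":0,"wy":0,"wz":0},{"hand":1,"dx":0,"dy":0,"dz":0,"wx":0,"wy":0,"wz":0},{"hand":1,"dx":0,"dy":0,"dz":0,"wx":0,"wy":0,"wz":0},{"hand":1,"dx":0,"dy":0,"dz":0,"wx":0,"wy":0,"wz":0},{"hand":1,"dx":0,"dy":0,"dz":0,"wx":0,"wy":0,"wz":0}]' >/dev/null;  python3 - <<'E'
from meas import *
st()
C=cal('wrist'); p,d=vision.capture('wrist'); cv2.imwrite('pics/w8.png',p[...,::-1]); meas('pics/w8.png',C)
for z,x in((.07,0),(.055,0),(.046,-.023)):
    a=proj('wrist',[g2w(x,-.05,z),g2w(x,-.06,z)],C); print(z,a.round(2).tolist())
E
```

```text
t 14.75 pos [ 0.4861 -0.1262  0.0606] gauge [-0.077  -0.0495  0.0606] yaw toolY rel gauge deg -89.97 z [ 6.e-04 -3.e-04 -1.e+00] F [ 0.19 -0.51  0.21] Fg [ 0.11 -0.53] op 0.595 J [-27.3  36.2 107.2   0.   36.6  53.1]
ring 314.74 326.59 c 320.67
ringtop 315.15 326.46 c 320.81
tongue 313.5 327.21 c 320.35
tip 317.69 323.24 c 320.46
0.07 [[320.7, 114.57], [341.01, 114.61]]
0.055 [[320.72, 113.85], [339.24, 113.88]]
0.046 [[320.68, 153.91], [337.59, 153.94]]
```

View pics/w8.png

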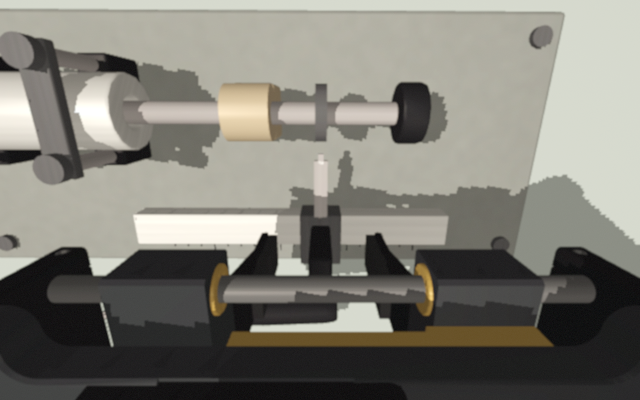

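```bash
python3 -m handwheel '[{"hand":1,"dx":0,"dy":0,"dz":2,"wx":0,"wy":0,"wz":0},{"hand":1,"dx":0,"dy":0,"dz":4,"wx":0,"wy":0,"wz":0},{"hand":1,"dx":0,"dy":0,"dz":4,"wx":0,"wy":0,"wz":0},{"hand":1,"dx":0,"dy":0,"dz":4,"wx":0,"wy":0,"wz":0},{"hand":1,"dx":0,"dy":0,"dz":2,"wx":0,"wy":0,"wz":0},{"hand":1,"dx":0,"dy":0,"dz":0,"wx":0,"wy":0,"wz":0},{"hand":1,"dx":0,"dy":0,"dz":0,"wx":0,"wy":0,"wz":0},{"hand":1,"dx":0,"dy":0,"dz":0,"wx":0,"wy":0,"wz":0}]' >/dev/null;  python3 - <<'E'
from meas import *
st()
C=cal('wrist'); p,d=vision.capture('wrist'); cv2.imwrite('pics/w9.png',p[...,::-1])
cv2.imwrite('pics/w9z.png',cv2.resize(p[40:220,220:420,::-1],None,fx=4,fy=3.3,interpolation=cv2.INTER_CUBIC))
print(proj('wrist',[g2w(0,-.05,.07),g2w(0,-.05,.055),g2w(-.023,-.05,.046)],C).round(2).tolist())
p,d=vision.capture('scene'); cv2.imwrite('pics/scene9.png',p[...,::-1])
E
```

```text
t 15.6 pos [ 0.4847 -0.1255  0.219 ] gauge [-0.0783 -0.0485  0.219 ] yaw toolY rel gauge deg -89.98 z [-0.0031  0.0016 -1.    ] F [0.27 0.91 0.09] Fg [0.42 0.85] op 1.001 J [-27.3  21.   99.7  -0.   59.4  53.1]
[[322.15, 108.61], [322.13, 108.46], [322.06, 130.37]]
```

View pics/w9z.png

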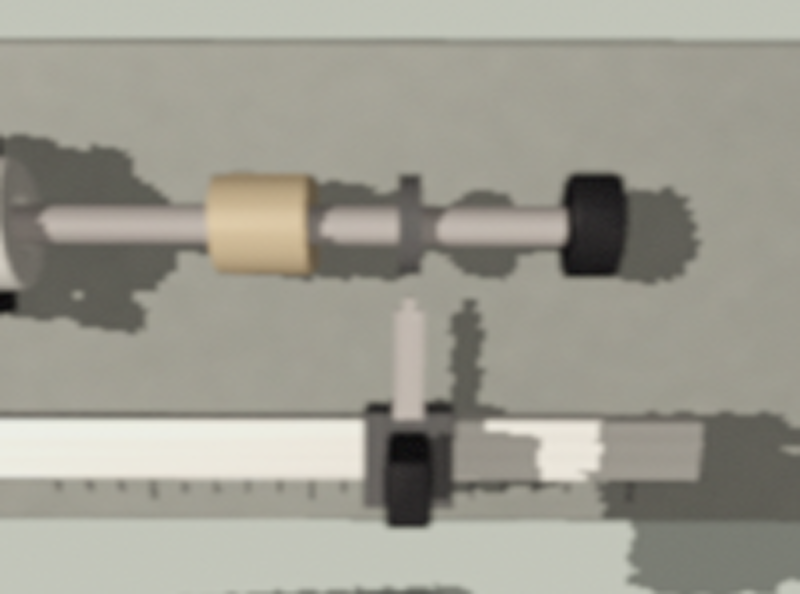

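View pics/scene9.png

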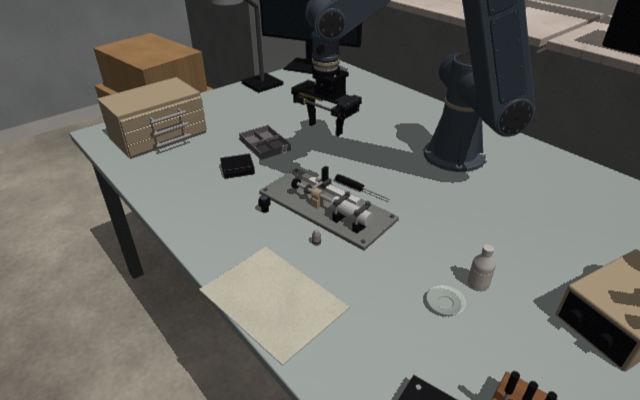

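The tip (zoom x 408) lines up with the ring centre (zoom x 410), the bystanders haven't moved and the gripper is clear. Handing in.

```bash
python3 -c "
from rig import hand_in
print(hand_in())"
```

```text
the job is handed in; nothing more can be done
None
```

The probe rod is fully home and the pointer tip is level with the ring. I handed the job in at about 15.7 s of the 48 s allowed.

- **Rod:** I pushed the knob about 58 mm with the shut fingers. The drag held at about 4 N, then the rod stopped dead and the force rose to 15 N with no further movement.
- **Pointer:** I pinched the fin and slid it to the ring, then corrected twice, by 1.5 mm and 1.3 mm. After I let go, the close wrist picture put the tip within about 0.2 mm of the ring centre. The last picture from above agrees to about 0.3 mm.
- **Rod still home after backing off:** The ring showed at y about -50.0 mm in the gauge's frame. The finger contact position predicted -50.7 mm, which is within the 2 mm camera calibration. I did not push a second time to check.
- **Rest of the bench:** The final scene picture shows the loose items where they started, and the open gripper is well clear.
- **Disagreements:** The first move call was refused because some row fields were missing; nothing moved. No other check failed.

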